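# Change the menu from coffee to tea

## Task

Coffee time is over at the drinks counter: turn the brown coffee leaf of the ring-bound menu right over its rings so that it lies flat on the other side with its green tea face up, laying it down gently instead of letting it slap over. Then stand the green tea tin upright on the pale round mark of that green face, centred, and let go; do not drop or tip the tin, and leave the brown and white tins where they are.

Things in the scene. Friction and masses are not known exactly. Their poses are not given: they have to be found in the camera images.
- menu: Ring-bound menu, fixed, dark wood back 220 x 230 mm. Origin on the counter under the middle of the ring line; x along the ring line, away from the robot; z up. Three steel rings 46 mm across; their centre line (the leaf's turning axis) is parallel to x, 34 mm above the counter. Fixed leaves on both sides (+y, -y) reach 31 mm high, 18 to 112 mm from the ring line; beyond 116 mm is bare counter.
- leaf (a joint): Leaf angle about the ring centre line, rad: 0 = flat on the menu's -y side (robot's right), brown face up; grows as the free edge rises; 1.57 upright; 3.14 = flat on the +y side, green face up (end stop). A 4 mm board, 130 g, 220 mm along the rings, reaching 170 mm from the axis; flat, its mid-plane is 34 mm above the counter. Almost no friction: let go, it falls to the nearer side.
- leaf_grip (a point): Middle of the round wooden grip bar (10 mm thick, 84 mm free length, parallel to the ring line) at the leaf's free edge, 165 mm from the axis. A hand hole 44 mm deep from bar centre to board, 96 mm long, open to the counter, lies inside it; outside is free. Pinched from above across its thickness, the bar turns between the fingers, so the hand can point down throughout.
- leaf_mark (a point): Centre of the pale round mark (84 mm across) on the green face of the leaf, 70 mm from the ring centre line, on the leaf's surface. Under the leaf at the start; after turning it faces up on the menu's +y side, 36 mm above the counter.
- tea_tin: Green tea tin with a white band, round, 58 mm across and 90 mm high (lid from 70 mm up is 60 mm across), about 0.15 to 0.31 kg. Origin at the centre of its underside, z up. Closed and rigid; stands on the counter right of the menu, in one of three places.
- coffee_tin: Brown coffee tin of the same size; leave it standing. Origin at the centre of its underside.
- sugar_tin: White sugar tin with a blue band, same size; leave it standing. Origin at the centre of its underside.
Things that resemble listed ones, but are neither listed nor needed, are in the scene too. Leave any orange or purple look-alike of the tea_tin alone.

How it is judged:
On the way, in this order (a step that is already met when the one before it is completed fails the run):
1. the leaf lies flat on the other side, green face up (value of joint leaf above 3.04 rad and velocity of joint leaf below 0.3 rad/s), for 0.2 s.
2. the tea tin stands on the round mark (distance between tea_tin and leaf_mark below 0.02 m and angle between tea_tin's own z axis and vertical below 0.12 rad and value of joint leaf above 3.04 rad), for 0.2 s.
At the end, for the whole second after the job is handed in: The leaf lies flat on the menu's +y side, green face up (joint above 3.04 rad); the tea tin stands on it upright (0.12 rad), at rest and released, its underside's centre within 20 mm of the mark's centre; the coffee and sugar tins are within 30 mm of where they were (all of step 2 and linear speed of tea_tin below 0.02 m/s and contact force between the fingers and tea_tin below 0.1 N and distance of each of coffee_tin, sugar_tin from where it was at the start of the episode below 0.03 m); the robot touches nothing.
It fails at once if the leaf slaps down: it lands on the far side faster than 6.5 rad/s, which is what letting it fall from more than about 55 mm at its free edge does (value of joint leaf above 2.4 rad and velocity of joint leaf above 6.5 rad/s).
It fails at once if the tea tin is tipped by more than 0.6 rad (angle between tea_tin's own z axis and vertical above 0.6 rad).
It fails at once if the tea tin is dropped (falls free faster than 0.6 m/s) (linear speed of tea_tin above 0.6 m/s and contact force between the fingers and tea_tin below 0.05 N).
It fails at once if the coffee or sugar tin is shifted by more than 30 mm or knocked over (distance of any of coffee_tin, sugar_tin from where it was at the start of the episode above 0.03 m or angle between any of coffee_tin, sugar_tin's own z axis and vertical above 0.6 rad).
It also fails if it takes over 64 s, if anything falls off the work surface, if the arm or the gripper's body presses on something with over 40 N, if the wrist force passes 120 N, or if a joint passes its speed limit or range.

## Robot

A 6-joint arm with a two-finger parallel gripper is mounted at the origin on the work surface. World frame = base frame: x ahead of the robot, y to its left, z up, the work surface at z = 0. Lengths are in m, angles in rad, forces in N, time in s.
With the tool pointing down it reaches from about 0.325 to 0.9 m from the base axis. Payload 6.1 kg.
Tool frame: the origin (TCP) lies midway between the tips of the shut fingers; the grasp point (between the pads) lies 19 mm behind it; x points along the fingers, y is the direction in which the jaws open and shut, and the axes are right-handed (so a half turn about x gives the same grasp; the last joint's range is limited). The gripper opens to 85 mm and grips with 20 to 120 N. Pads are 22 mm wide; open, the fingers measure 114 mm over their backs; the gripper's body (76 mm by 85 mm) begins 54 mm behind the grasp point. The pads swing forward as they close: fully open they stand 13 mm farther back than shut.
Start: joints at [-1.432, 0.22, 1.526, -0, 1.395, -0.126], TCP at [0.164, -0.603, 0.231] pointing down, gripper open.
Joint ranges: [-2.98, 2.98], [-0.91, 2.08], [0.09, 2.57], [-1.24, 4.39], [0.2, 2.65], [-2.68, 2.68]. Speed limits (rad/s): [2.57, 2.57, 3.01, 3.14, 3.14, 3.14].

## Interface

Orientations are given as [roll, pitch, yaw] about the fixed x, y, z axes, in that order (R = Rz(yaw) Ry(pitch) Rx(roll)).
In Python, from plant import movep, move_l, set_joints, gripper_to, hold, inverse_kinematics, observe, get_image, get_calibration, Unreachable, job_done gives the robot as it stands. Calls block until the motion is done:
- movep(position, orientation): joint-space move of the TCP to a pose.
- move_l(position, feed=0.15, rotation=None, max_force=None): straight line of the TCP; rotation=None keeps the orientation; feed is the mean speed in m/s. With max_force (N) it stops when the force on the tool has changed by that much, and returns True; else False.
- set_joints(angles): joint-space move.
- gripper_to(opening, f_grip=None): finger opening in m; f_grip is the grip in N (None keeps the last); returns when the fingers have stopped.
- hold(seconds).
- inverse_kinematics(position, orientation): joint angles nearest the present ones, or None.
- observe(): the state.
- get_image(name): name is "scene" or "top" or "wrist"; returns (picture, depth): 420x560x3 uint8, red, green, blue; 420x560 float32, m along the optical axis (not along the pixel's ray), 0 where there is no reading.
- get_calibration(name): a dict with "intrinsics" (3x3 intrinsics, pixels), "dist_coeffs" ([k1, k2, p1, p2, k3] as OpenCV has them; the pictures are not rectified), "world_from_camera" (4x4, takes a point from camera to world coordinates). Camera axes: x right, y down, z forward; pixel columns grow to the right and rows downward; lengths in m; the calibration is good to about 2 mm. A picture is of the moment at which its call begins: read the wrist's pose just before it. get_calibration takes no time and is no camera call; for the wrist camera it gives the pose at the moment of the call.
A pose or a line that the arm cannot do raises Unreachable and nothing moves.
- job_done(): hands the job in, once; it reports no verdict.
The state is a dict: "time_s": time; "q": joint angles; "joint_velocities": joint speeds; "joint_torque": joint torques, N m; "eef_pos": TCP position; "tcp_rot": TCP orientation; "ft_force": force on the tool from outside, world axes, zero at the start; "torque": the same for the moment, N m; "opening": finger opening in m.
Only numpy, scipy, OpenCV 4.12 (cv2) and the standard library are available. Lean on these libraries where they do the work, as an engineer would, in place of code of your own. Each camera call takes 0.05 s, during which the arm holds its last target. There are 200 camera calls.

## Working session

There is one attempt and no reset: what is moved stays moved. The work goes in short steps, each a Python script; the robot and the scene stay as the last script left them, time stands still between calls to the robot, and variables do not carry over. Pictures are saved under pics/ and viewed, on a budget of 10 in all, crops included, one or two more only if the job needs it, and the job is handed in when it is done.

```bash
mkdir -p pics; ls
python3 - <<'E'
from plant import *
import cv2,numpy as np
a=[]
for n in("scene","top"):
    p,d=get_image(n); np.savez(f"pics/{n}.npz",p=p,d=d)
    cv2.imwrite(f"pics/{n}.png",p[:,:,::-1]); 
    c=get_calibration(n); print(n,c["intrinsics"],c["dist_coeffs"],c["world_from_camera"])
print(observe())
E
```

```text
pics
scene [[449.37748574   0.         282.64141947]
 [  0.         449.37748574 215.06040968]
 [  0.           0.           1.        ]] [-0.06132676  0.          0.          0.          0.        ] [[-7.86184315e-02  8.41622396e-01 -5.34313470e-01  1.04362358e+00]
 [ 9.96904609e-01  6.60574808e-02 -4.26334402e-02 -1.64347696e-01]
 [-5.85856289e-04 -5.36011335e-01 -8.44210581e-01  8.96707013e-01]
 [ 0.00000000e+00  0.00000000e+00  0.00000000e+00  1.00000000e+00]]
top [[530.70983686   0.         281.01224636]
 [  0.         530.70983686 202.64905089]
 [  0.           0.           1.        ]] [-0.02219676  0.          0.          0.          0.        ] [[-0.01809808 -0.9812636   0.19181815  0.30434627]
 [-0.99980343  0.01931496  0.00447583 -0.18342796]
 [-0.00809693 -0.19169944 -0.98142028  1.21074494]
 [ 0.          0.          0.          1.        ]]
{'time_s': 0.1, 'q': array([-1.43210262e+00,  2.21141172e-01,  1.52747181e+00, -4.12926497e-06,
        1.39470578e+00, -1.26110345e-01]), 'joint_velocities': array([-2.12475392e-04, -1.12897594e-03, -2.10515557e-03,  9.84730402e-04,
        3.84843220e-04,  9.51767757e-05]), 'joint_torque': array([ 9.49843379e-04, -4.98239994e+01, -3.90549374e+01, -7.26240273e-05,
        5.63879003e-03,  1.41696319e-06]), 'eef_pos': array([ 0.16348955, -0.6026857 ,  0.23032559]), 'tcp_rot': array([-1.69455216,  1.56907021,  1.71184527]), 'ft_force': array([-0.25224795, -0.3610593 ,  0.23106422]), 'torque': array([-0.03154872,  0.03771953,  0.02452586]), 'opening': 0.0852941526769621}
```

View pics/top.png

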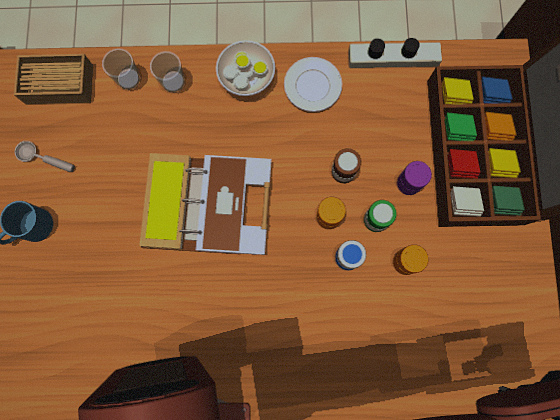

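View pics/scene.png

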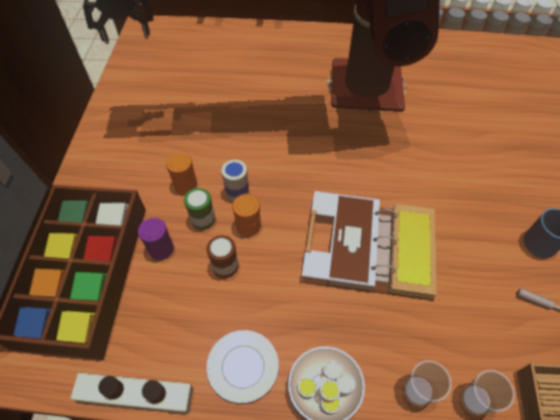

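Top view: ring line at about u=195, v=170–232; leaf grip bar near (264,205). Tin-like objects: green (381,214), brown (346,164), white/blue (351,255), orange (331,212) and (413,259), purple (415,177). Only the one at (381,214) is green with a white band; I'll confirm it in a crop and measure positions.

```bash
cat > h.py <<'E'
from plant import *
import numpy as np,cv2
def ray(cal,uv,z):
    K,D,T=[np.array(cal[k]) for k in("intrinsics","dist_coeffs","world_from_camera")]
    n=cv2.undistortPoints(np.array(uv,float).reshape(-1,1,2),K,D).reshape(-1,2)
    d=np.c_[n,np.ones(len(n))]@T[:3,:3].T; o=T[:3,3]
    return o+d*((z-o[2])/d[:,2])[:,None]
def cloud(cal,dep):
    K,D,T=[np.array(cal[k]) for k in("intrinsics","dist_coeffs","world_from_camera")]
    h,w=dep.shape; g=np.stack(np.meshgrid(np.arange(w),np.arange(h)),-1).reshape(-1,1,2).astype(float)
    n=cv2.undistortPoints(g,K,D).reshape(h,w,2)
    return np.dstack([n*dep[...,None],dep])@T[:3,:3].T+T[:3,3]
E
python3 - <<'E'
from h import *
z=np.load("pics/top.npz");p,d=z["p"],z["d"];cal=get_calibration("top")
P=cloud(cal,d)
for n,(u,v) in dict(green=(381,214),brown=(346,164),blue=(351,255),orA=(331,212),orB=(413,259),purple=(415,177)).items():
    W=P[v-25:v+26,u-25:u+26].reshape(-1,3); m=(W[:,2]>.08)&(d[v-25:v+26,u-25:u+26].ravel()>0)
    c,r=cv2.minEnclosingCircle(W[m][:,:2].astype(np.float32)); print(n,np.round(c,4),round(r,4),m.sum(),W[m][:,2].max())
# menu
for n,uv in dict(bar=[(264,190),(264,220)],leafcorners=[(271,158),(266,254)],leafinner=[(205,156),(197,252)]).items(): print(n,ray(cal,uv,.034).round(4).tolist())
a=cv2.resize(p[140:265,135:285],(720,600),interpolation=cv2.INTER_CUBIC)
b=cv2.resize(p[140:290,300:440],(560,600),interpolation=cv2.INTER_CUBIC)
cv2.imwrite("pics/c.png",cv2.resize(np.hstack([a,b]),(800,375))[:,:,::-1])
E
```

```text
green [ 0.4975 -0.3943] 0.0304 613 0.09596270169568055
brown [ 0.6135 -0.3237] 0.0303 575 0.09488617169790214
blue [ 0.4109 -0.3248] 0.0303 629 0.0955148219957116
orA [ 0.5058 -0.2859] 0.0297 577 0.0953878272770583
orB [ 0.3989 -0.4562] 0.0303 640 0.09508506527059368
purple [ 0.5833 -0.4756] 0.0313 596 0.0947484852701792
bar [[0.5644, -0.14, 0.034], [0.4954, -0.1391, 0.034]]
leafcorners [[0.6393, -0.157, 0.034], [0.4189, -0.1427, 0.034]]
leafinner [[0.6472, -0.005, 0.034], [0.4262, 0.0107, 0.034]]
```

View pics/c.png

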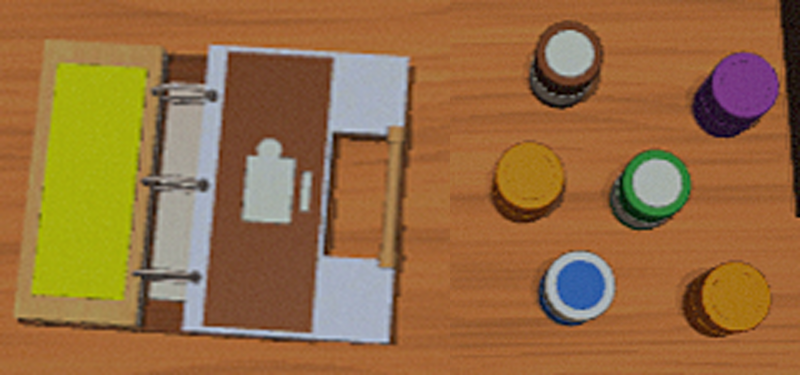

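Crop confirms: green tin with white band at crop (655,185) = top (381,214); oranges, purple, brown and blue are clearly different. I'll move above the grip bar and refine with the wrist camera.

```bash
cat >> h.py <<'E'
from scipy.spatial.transform import Rotation as Ro
def down(phi):  # tool x down, jaw axis at angle phi in the world xy plane
    X=np.array([0,0,-1.]);Y=np.array([np.cos(phi),np.sin(phi),0]);return Ro.from_matrix(np.c_[X,Y,np.cross(X,Y)]).as_euler('xyz')
E
python3 - <<'E'
from h import *
top=get_calibration("top")
print(ray(top,[(267.7,182.3),(263.3,228.3)],.037).round(4).tolist())
psi=-.068
for s in(0,np.pi):
    print(s,inverse_kinematics([.53,-.142,.24],down(psi+np.pi/2+s)))
q=[(inverse_kinematics([.53,-.142,.24],down(psi+np.pi/2+s)),s) for s in(0,np.pi)]
q=[x for x in q if x[0] is not None]; s=min(q,key=lambda x:abs(x[0][5]))[1]; print("s",s)
movep([.53,-.142,.24],down(psi+np.pi/2+s))
c=get_calibration("wrist"); p,d=get_image("wrist"); np.savez("pics/w1.npz",p=p,d=d,**c)
cv2.imwrite("pics/w1.png",p[:,:,::-1]); o=observe(); print(o["time_s"],o["eef_pos"],o["q"])
E
```

```text
[[0.5814, -0.1487, 0.037], [0.4762, -0.1375, 0.037]]
0 [-0.40552038  0.03226101  1.71660546  0.          1.39272618 -1.90831671]
3.141592653589793 [-0.40552038  0.03226101  1.71660546  0.          1.39272618  1.23327594]
s 3.141592653589793
2.2667 [ 0.52984825 -0.14283855  0.23994312] [-4.06920231e-01  3.25404515e-02  1.71642637e+00 -2.13161003e-04
  1.39267998e+00  1.23301199e+00]<sys>:0: UserWarning: Gimbal lock detected. Setting third angle to zero since it is not possible to uniquely determine all angles.
```

View pics/w1.png

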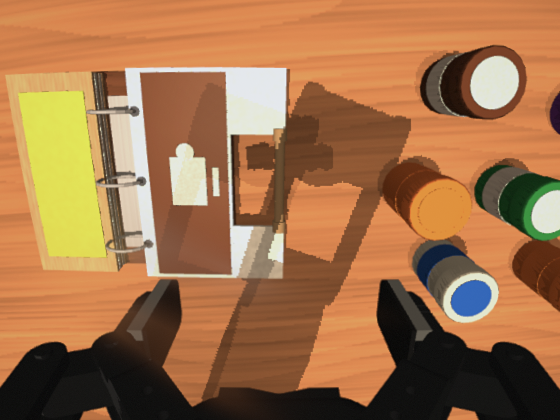

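Wrist view: leaf corners at about (289,68), (284,278), (148,277), (126,68); bar from (281,128) to (278,233).

Run:
```python
from h import *
w=dict(np.load("pics/w1.npz")); t=get_calibration("top"); z=np.load("pics/top.npz")
P=cloud(w,w["d"])
for n,c,uv in(("wrist",w,[(289,68),(284,278),(148,277),(126,68)]),("top",t,[(271,159),(265.3,254.3),(196.3,249.3),(205,155)])):
    L=ray(c,uv,.036)[:,:2]; e=L[0]-L[1]; psi=np.arctan2(*(L[0]-L[1]+L[3]-L[2])[::-1])
    m=(L[0]+L[1])/2; yd=np.array([-np.sin(psi),np.cos(psi)])
    print(n,L.round(4).tolist(),"psi",psi,"axis mid",m+.17*yd,"bar",m+.005*yd,"len",np.hypot(*e))
print("bar w",ray(w,[(281,128),(278,233)],.037).round(4).tolist())
# row profile of bar in wrist image
for v in(150,180,210): print(v,[(u,*P[v,u].round(3)) for u in range(270,290,3)])
```

```text
wrist [[0.639, -0.1605], [0.4209, -0.1419], [0.4319, 0.0117], [0.6516, -0.0071]] psi -0.08509356070508098 axis mid [0.54439479 0.01820582] bar [ 0.53037129 -0.14619717] len 0.2188934451795248
top [[0.6364, -0.157], [0.4181, -0.1412], [0.4321, 0.012], [0.649, -0.0053]] psi -0.07593494208402027 axis mid [0.54013644 0.02044237] bar [ 0.52761921 -0.14408215] len 0.21881725538353466
bar w [[0.5846, -0.1494, 0.037], [0.4758, -0.1389, 0.037]]
150 [(270, np.float64(0.559), np.float64(-0.136), np.float64(-0.001)), (273, np.float64(0.559), np.float64(-0.139), np.float64(-0.001)), (276, np.float64(0.564), np.float64(-0.143), np.float64(0.036)), (279, np.float64(0.564), np.float64(-0.146), np.float64(0.038)), (282, np.float64(0.563), np.float64(-0.149), np.float64(0.037)), (285, np.float64(0.558), np.float64(-0.152), np.float64(-0.002)), (288, np.float64(0.558), np.float64(-0.156), np.float64(-0.001))]
180 [(270, np.float64(0.525), np.float64(-0.133), np.float64(-0.001)), (273, np.float64(0.525), np.float64(-0.137), np.float64(-0.0)), (276, np.float64(0.533), np.float64(-0.141), np.float64(0.037)), (279, np.float64(0.533), np.float64(-0.144), np.float64(0.038)), (282, np.float64(0.533), np.float64(-0.147), np.float64(0.036)), (285, np.float64(0.524), np.float64(-0.15), np.float64(-0.0)), (288, np.float64(0.524), np.float64(-0.154), np.float64(-0.001))]
210 [(270, np.float64(0.49), np.float64(-0.131), np.float64(-0.001)), (273, np.float64(0.49), np.float64(-0.134), np.float64(-0.0)), (276, np.float64(0.501), np.float64(-0.139), np.float64(0.037)), (279, np.float64(0.501), np.float64(-0.142), np.float64(0.037)), (282, np.float64(0.501), np.float64(-0.145), np.float64(0.035)), (285, np.float64(0.489), np.float64(-0.148), np.float64(0.001)), (288, np.float64(0.489), np.float64(-0.151), np.float64(-0.0))]
```

```bash
python3 - 2>/dev/null <<'E'
from h import *
psi=-.08; r=down(psi+np.pi/2+np.pi); b=np.array([.529,-.1447])
gripper_to(.038); f0=observe()["ft_force"]
movep([*b,.12],r)
print("hit",move_l([*b,.016],feed=.1,max_force=8), observe()["eef_pos"])
gripper_to(.0,f_grip=25); o=observe(); print(o["opening"],o["ft_force"]-f0,o["eef_pos"])
yd=np.array([-np.sin(psi),np.cos(psi),0]); c0=np.array([*b,.016])+.165*yd; np.save("c0.npy",c0)
for a in np.linspace(0,np.pi/2,10)[1:]:
    move_l(c0-.165*np.cos(a)*yd+[0,0,.165*np.sin(a)],feed=.12)
    o=observe(); F=o["ft_force"]-f0; print(round(a,2),F.round(1),o["eef_pos"].round(4),round(o["opening"],4))
    if np.linalg.norm(F)>30: break
p,d=get_image("scene"); cv2.imwrite("pics/s2.png",p[:,:,::-1]); print(o["time_s"])
E
```

```text
hit False [ 0.52968869 -0.14500313  0.0167963 ]
0.008966247090795786 [0.70016996 6.54201764 3.77434884] [ 0.52965106 -0.14314084  0.01674596]
0.17 [ 4.2  4.7 -1.9] [ 0.5297 -0.1406  0.0452] 0.0089
0.35 [ 3.7  4.2 -2.7] [ 0.5302 -0.1332  0.0728] 0.0091
0.52 [ 3.6  4.  -2.9] [ 0.5312 -0.1216  0.0988] 0.0088
0.7 [ 4.   0.3 -1.9] [ 0.5325 -0.1061  0.1222] 0.0088
0.87 [ 1.3 -3.9  1.8] [ 0.5341 -0.0869  0.1428] 0.009
1.05 [-0.4 -5.7  8. ] [ 0.536  -0.0641  0.1598] 0.0092
1.22 [-1.4 -3.8  7.9] [ 0.5382 -0.0377  0.172 ] 0.0091
1.4 [-1.9 -2.8  9.1] [ 0.5405 -0.0096  0.1793] 0.0088
1.57 [ 0.1 -1.6  7.5] [0.5428 0.0194 0.1813] 0.009
8.4167
```

View pics/s2.png

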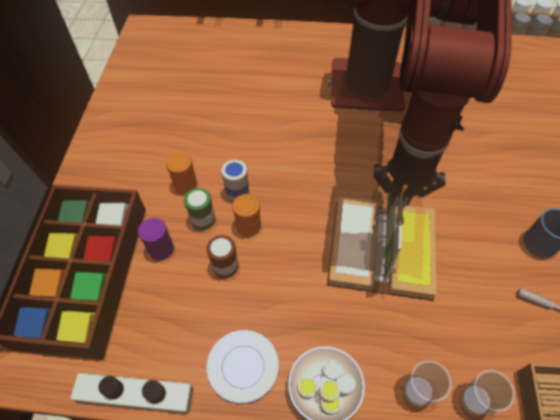

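The leaf is upright in the gripper near (392,240), forces are small. Continuing the arc.

```bash
python3 - 2>/dev/null <<'E'
from h import *
psi=-.08; c0=np.load("c0.npy"); yd=np.array([-np.sin(psi),np.cos(psi),0])
for a in np.linspace(np.pi/2,np.pi,10)[1:]:
    s=move_l(c0-.165*np.cos(a)*yd+[0,0,.165*np.sin(a)],feed=.12 if a<2.8 else .06,max_force=25)
    o=observe(); print(round(a,2),s,o["ft_force"].round(1),o["eef_pos"].round(4),round(o["opening"],4))
    if s: break
e=o["eef_pos"]
if e[2]<.03:
    gripper_to(.038); hold(.3)
    move_l([e[0],e[1],.2],feed=.2,max_force=10)
    p,d=get_image("top"); np.savez("pics/t3.npz",p=p,d=d); cv2.imwrite("pics/t3.png",p[:,:,::-1])
o=observe();print(o["time_s"],o["eef_pos"])
E
```

```text
1.75 False [ 4.3 -1.4  3.9] [0.545  0.0479 0.1784] 0.0089
1.92 False [5.4 0.6 3. ] [0.5472 0.076  0.1706] 0.0093
2.09 False [ 6.  -0.7  0.7] [0.5492 0.1024 0.1581] 0.0087
2.27 False [ 6.7 -0.   0.8] [0.5511 0.1266 0.1412] 0.009
2.44 False [6.6 0.2 0.7] [0.5526 0.1473 0.1201] 0.0085
2.62 False [ 7.1 -1.   0.2] [0.5538 0.1637 0.0962] 0.0088
2.79 False [ 6.1 -0.2  0.6] [0.5546 0.1758 0.07  ] 0.0094
2.97 False [ 5.9  2.5 -0.2] [0.5552 0.183  0.043 ] 0.0089
3.14 False [ 7.7  5.  -0.1] [0.5555 0.1859 0.0144] 0.0085
14.2833 [0.55436657 0.18561703 0.19804808]
```

View pics/t3.png

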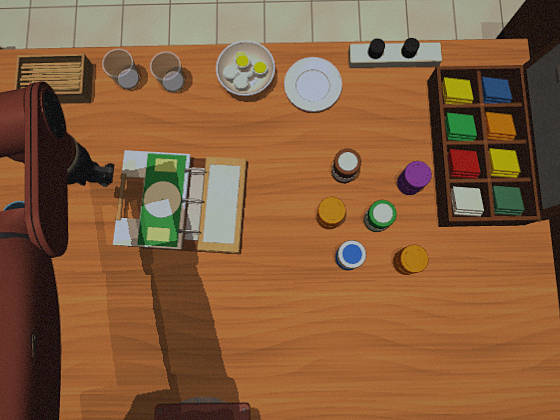

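The leaf lies flat on the +y side, green up, pale mark around (162,199). Now the tin, with the jaws about along x, which keeps the fingers clear of all neighbours.

```bash
python3 - 2>/dev/null <<'E'
from h import *
t=get_calibration("top"); p=np.load("pics/t3.npz")["p"]
hsv=cv2.cvtColor(p,cv2.COLOR_RGB2HSV)
m=((hsv[...,0]<25)&(hsv[...,1]>20)).astype(np.uint8); m[:176]=0;m[222:]=0;m[:,:140]=0;m[:,184:]=0
n,l,st,ce=cv2.connectedComponentsWithStats(m); k=1+st[1:,4].argmax(); print(st[k],ce[k],ray(t,[ce[k]],.036),"eyeball",ray(t,[(162,199)],.036))
g=np.array([.4975,-.3943]); ph=np.radians(-4)
gripper_to(.085)
c=[(inverse_kinematics([*g,.22],down(ph+s)),s) for s in(0,np.pi)]
c=[x for x in c if x[0] is not None]; s=min(c,key=lambda x:abs(x[0][5]))[1]; print([(x[0][5],x[1]) for x in c])
r=down(ph+s); np.save("r.npy",r)
movep([*g,.22],r)
cw=get_calibration("wrist"); w,d=get_image("wrist"); np.savez("pics/w4.npz",p=w,d=d,**cw)
cv2.imwrite("pics/w4.png",w[:,:,::-1])
P=cloud(cw,d); q=P[(P[...,2]>.08)&(P[...,2]<.1)&(np.hypot(P[...,0]-g[0],P[...,1]-g[1])<.05)][:,:2]
if len(q)>50: print(cv2.minEnclosingCircle(q.astype(np.float32)),len(q))
print(observe()["eef_pos"],observe()["time_s"])
E
```

```text
[144 181  37  32 671] [163.2533532  194.09090909] [[0.55899302 0.08875208 0.036     ]] eyeball [[0.54767599 0.09132186 0.036     ]]
[(np.float64(-0.7245123358984977), 0), (np.float64(2.417080317691296), 3.141592653589793)]
((0.49854186177253723, -0.3967723846435547), 0.030240722000598907) 3975
[ 0.4979462  -0.39361299  0.2199982 ] 17.05
```

View pics/w4.png

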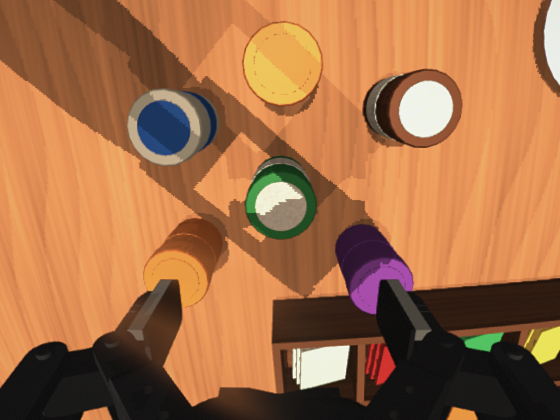

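Green tin under the gripper at (280,205), both cameras agree within 3 mm; neighbours are clear of the finger paths (fingers go left/right of it). The mark's colour segmentation was split by the shadow; I use the eyeballed/kinematic centre (they agree to 2 mm).

```bash
python3 - 2>/dev/null <<'E'
from h import *
r=np.load("r.npy"); g=[.498,-.3955]; M=[.5477,.0905]
print("hit",move_l([*g,.034],feed=.1,max_force=8)); 
z0=observe()["eef_pos"][2]
if z0<.045:
    gripper_to(0,f_grip=40); o=observe(); z0=o["eef_pos"][2]; print(o["opening"],o["eef_pos"],o["ft_force"])
    if o["opening"]>.05:
        move_l([*g,.2],feed=.1); print(observe()["opening"],observe()["ft_force"])
        try: print("line"); move_l([*M,.2],feed=.2)
        except Unreachable: print("movep"); movep([*M,.2],r)
        print(observe()["eef_pos"],observe()["time_s"],z0); np.save("z0.npy",z0)
        c=get_calibration("wrist"); w,d=get_image("top"); np.savez("pics/t5.npz",p=w,d=d)
        w,d=get_image("wrist"); cv2.imwrite("pics/w5.png",w[:,:,::-1])
E
```

```text
hit False
0.05838270398625909 [ 0.49835282 -0.39586789  0.03480428] [-0.08586026  0.90058732  5.2602937 ]
0.05831991529774651 [-0.11235306  0.39883638 -3.20217069]
line
[0.54773373 0.08984607 0.19994919] 23.8333 0.034804278465793016
```

View pics/w5.png

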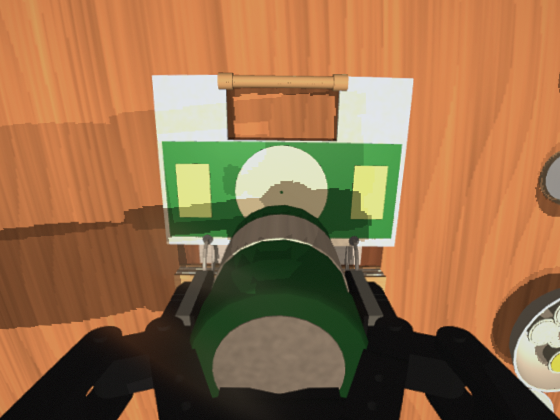

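The tin is held upright; the mark's centre dot shows at (281,192). I'll refine from that and set down.

```bash
python3 - 2>/dev/null <<'E'
from h import *
z0=float(np.load("z0.npy")); m=ray(get_calibration("wrist"),[(281,192)],.036)[0]; M0=np.array([.5477,.0905]); print(m)
M=(m[:2]+M0)/2 if np.hypot(*(m[:2]-M0))<.008 else m[:2]
# same tin offset correction as at grasp: tin centre taken at TCP
move_l([*M,z0+.036+.025],feed=.15)
print("touch",move_l([*M,z0+.033],feed=.03,max_force=4)); o=observe(); print(o["eef_pos"],o["ft_force"],z0+.036)
hold(.2); gripper_to(.085); hold(.3); e=observe()["eef_pos"]
print(move_l([e[0],e[1],.24],feed=.12,max_force=8))
movep([.45,-.15,.3],down(np.radians(-4))); hold(.3)
p,d=get_image("top"); cv2.imwrite("pics/t6.png",cv2.resize(p[100:310,60:440],(760,420))[:,:,::-1])
P=cloud(get_calibration("top"),d)
for n,c in dict(tea=M,brown=(.6135,-.3237),blue=(.4109,-.3248)).items():
    q=P[(P[...,2]>(.115 if n=="tea" else .08))&(P[...,2]<.14)&(np.hypot(P[...,0]-c[0],P[...,1]-c[1])<.05)&(d>0)]
    print(n,c,cv2.minEnclosingCircle(q[:,:2].astype(np.float32)),len(q),q[:,2].min(),q[:,2].max())
print(observe()["time_s"],observe()["eef_pos"])
E
```

```text
[0.54973458 0.09032998 0.036     ]
touch True
[0.54846964 0.09039973 0.07064591] [-0.10121767  0.21657922  4.82380826] 0.07080427846579301
False
tea [0.54871729 0.09041499] ((0.5471648573875427, 0.089808888733387), 0.030879981815814972) 641 0.11505507636963186 0.13119212714431883
brown (0.6135, -0.3237) ((0.6136918663978577, -0.32384583353996277), 0.030376218259334564) 577 0.0801110366087372 0.0959800457582598
blue (0.4109, -0.3248) ((0.411251425743103, -0.3246772587299347), 0.030220815911889076) 632 0.08016879365498308 0.09523482982783671
29.4083 [ 0.45023825 -0.14932895  0.29972583]
```

View pics/t6.png

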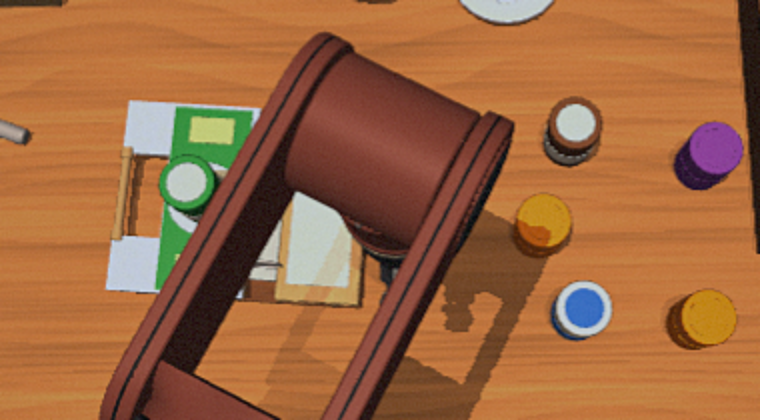

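The tea tin stands upright on the mark (lid at (187,184)). The measured lid centre is within 2 mm of the target, and the brown and blue-banded tins haven't moved. I'm handing in.

```bash
python3 -c "
from plant import *
job_done()"
```

```text
the job is handed in; nothing more can be done
```

The leaf was turned over in the gripper and laid down flat with its green face up. The green tea tin was then set on the pale mark and released, and the job was handed in just after 29 s of the 64 s allowed.

- **Leaf:** it was held through the whole half turn and let go only when flat. The force readings stayed around 10 N or less.
- **Tea tin:** the last top view shows it standing upright. Its lid centre measured about 2 mm from where I aimed. My two estimates of the mark's centre also differed by about 2 mm, so I aimed at their average.
- **Other tins:** the brown and white tins measured within 0.5 mm of where they started.
- **Robot:** the arm was parked well clear of everything at hand-in.

One check failed: finding the mark by colour came out about 11 mm off because a shadow split it. I dropped that result and used the mark's centre dot in the wrist view instead. In the last picture the arm hides part of the menu, so the leaf's final position is confirmed mainly by the earlier top and wrist views.

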